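# Find the full tin of bearing balls

## Robot

A 6-joint arm with a two-finger parallel gripper is mounted at the origin on the work surface. World frame = base frame: x ahead of the robot, y to its left, z up, the work surface at z = 0. Lengths are in m, angles in degrees, forces in N, time in s.
With the tool pointing down it reaches from about 0.35 to 1 m from the base axis. Payload 7.1 kg.
Tool frame: the origin (TCP) lies between the finger pads; the fingertips stand ahead of it and the grasp point (between the pads) lies 3 mm ahead of it (bot.nose_length is the z of the fingertips in the tool frame, in m); z points along the fingers, y is the line along which they close (so a half turn about z gives the same grasp; the last joint's range is limited). The gripper opens to 85 mm and grips with 20 to 120 N. Pads are 22 mm wide; open, the fingers measure 114 mm over their backs; the gripper's body (76 mm by 85 mm) begins 54 mm behind the grasp point. The pads swing forward as they close: fully open they stand 13 mm farther back than shut.
Start: joints at [75.287, 24.242, 93.386, -0, 62.372, -1.089], TCP at [0.147, 0.607, 0.216] pointing down, gripper open.
Joint ranges: [-172.04, 172.04], [-51.8, 120.97], [4.93, 147.93], [-75.15, 255.16], [6.16, 154.13], [-145.62, 145.62]. Speed limits (degrees/s): [136.94, 136.94, 172.46, 180, 180, 180].

## Interface

Orientations are given as a 3x3 rotation matrix whose columns are the frame's x, y, z axes.
In Python, from workcell import bot gives the robot as it stands.
- The arm moves only by the tool drive_tool, never from a script. Its argument "increments" is one flat list of numbers, 5 for each row, row after row: the shift along the world's x, y, z in mm, then the turn about the world's z in degrees, then the finger opening in mm, from 0 to 85.4. A call has 1 to 20 rows; each row shifts and turns the commanded pose from where the row before left it; what a row does not reach is not made up. A row lasts 1/12 s, in which the tool goes at most 41.7 mm and 7.16 degrees, less where a joint would pass 70% of its speed; a pose out of reach is approached as far as the arm can. A call is refused whole if a number of a shift passes 41.7 or a number of a turn 7.16, either way. A call with a gripper value outside its range is refused whole. The fingers move at their own pace and stop on an object; "force" is the grip in N (left out, the last holds). Time passes only in rows, so rows that do not move let the fingers close. It gives the time, the measured TCP pose, the force, the opening and the grip force at its end, in the units of the state.
- bot.get_obs(): the state, without advancing time (a new reading comes with each control period).
- bot.get_image(name): name is "side" or "top"; returns a dict with "color" (400x640x3 uint8, red, green, blue), "depth" (400x640 float32, m along the optical axis (not along the pixel's ray), 0 where there is no reading), "intrinsics" (3x3 intrinsics, pixels), "R" (3x3) and "t" (3): a world point X has camera coordinates R X + t. Camera axes: x right, y down, z forward; pixel columns grow to the right and rows downward; lengths in m; the calibration is good to about 2 mm. A picture is of the moment at which its call begins.
- bot.close_job(): hands the job in; it is judged then, once.
Trained networks look in a picture, given as the dict that the camera call returned (one of the last four; its "shot" number tells which), for a name from the list of things; names that differ only in an ending like _2 or _b are one class to them, and where a whole thing is asked for, a point or a joint stands for the part that bears it (a point fixed in the world has none). Each returns a list of dicts, best first, with "score" (0 to 1); they miss things now and then, are a little off and sometimes report something else, mostly with a low value. They report only what shows in the picture. A call takes as long as a camera call.
- bot.outline_of(picture, thing): "mask" (400x640 bool, what is visible of it) and "box" ([centre column, centre row, width, height] in pixels, round what is visible of it).
The state is a dict: "clock": time; "joint_positions": joint angles; "joint_vel": joint speeds; "effort": joint torques, N m; "eef_pos": TCP position; "orientation": TCP orientation; "force": force on the tool from outside, world axes, zero at the start; "torque": the same for the moment, N m; "width": finger opening in m; "grasp_force": force on a finger pad.
Only numpy, scipy, OpenCV 4.12 (cv2) and the standard library are available. Lean on these libraries where they do the work, as an engineer would, in place of code of your own. Each camera call takes 0.05 s, during which the arm holds its last target. There are 200 camera calls.

## Task

Turn the tray of the rotary parts organiser one click anticlockwise, seen from above, so that the tin under the clear cover comes out into the open beside the other two. Then heft the three identical closed tins one at a time, from the robot's left to its right, lifting each a few centimetres and setting it back upright in its pocket, to feel which is the heaviest: that one is full of bearing balls. Finish while holding the heaviest tin upright and still at least 10 cm above where it stood, the other two standing in their pockets, the tray still on that click, the bell in its pocket and everything else on the bench left alone.

Things in the scene. Friction and masses are not known exactly. Their poses are not given: they have to be found in the camera images.
- organiser: rotary parts organiser fixed to the bench: round grey base 350 mm across, 12 mm thick, with a turning tray 316 mm across and a clear plastic half cover over the rear (top at 97 mm, straight front edge along the organiser's y, 25 mm behind the tray's axis, curved wall round the back). Origin on the bench under the axis; +x from the open front to the covered back, +y to the robot's left
- tray (a joint): tray angle (rad), 0 at the start, growing anticlockwise seen from above. Six click stops 1.047 rad apart: a spring plunger holds it with about 0.3 N m and pulls it into the next stop once past half way. Six round pockets, 63 mm inside, 5 mm deep, centres 115 mm from the axis. At the start the tins stand in the open middle and left pockets and the one next to them under the cover
- tray_handle (a point): centre of the tray's handle: a black plastic bar 64 mm long, 15 mm wide, 26 mm high, level on a steel spindle on the tray's axis, its centre 130 mm above the bench. The bar lies along this frame's x, which turns with the tray (it equals the organiser's x at joint 0)
- slot_left (a point): fixed point on the organiser: the centre of the tin that stands, after the one click, in the open front pocket on the robot's left (z 61 mm; tray floor at 36 mm). The three points lie 115 mm from the tray's axis and 115 mm from each other (left to middle, middle to right)
- slot_middle (a point): fixed point on the organiser: the centre of the tin that stands, after the one click, in the open front pocket in the middle, nearest the robot (z 61 mm; tray floor at 36 mm). The three points lie 115 mm from the tray's axis and 115 mm from each other (left to middle, middle to right)
- slot_right (a point): fixed point on the organiser: the centre of the tin that stands, after the one click, in the open front pocket on the robot's right (z 61 mm; tray floor at 36 mm). The three points lie 115 mm from the tray's axis and 115 mm from each other (left to middle, middle to right)
- tin_a_mid (a point): one of three identical closed aluminium screw-lid tins of steel bearing balls, 56 mm in diameter (lid 57 mm), 50 mm high; the point is the tin's centre, 25 mm above its underside. The three look alike; one is full (about 0.45 to 0.6 kg), the other two are part empty (0.1 to 0.28 kg). Which name stands in which pocket differs from start to start
- tin_b_mid (a point): one of three identical closed aluminium screw-lid tins of steel bearing balls, 56 mm in diameter (lid 57 mm), 50 mm high; the point is the tin's centre, 25 mm above its underside. The three look alike; one is full (about 0.45 to 0.6 kg), the other two are part empty (0.1 to 0.28 kg). Which name stands in which pocket differs from start to start
- tin_c_mid (a point): one of three identical closed aluminium screw-lid tins of steel bearing balls, 56 mm in diameter (lid 57 mm), 50 mm high; the point is the tin's centre, 25 mm above its underside. The three look alike; one is full (about 0.45 to 0.6 kg), the other two are part empty (0.1 to 0.28 kg). Which name stands in which pocket differs from start to start
- bell: bystander: red plastic bicycle bell, dome 52 mm across, 37 mm high, loose in the tray pocket that is at the front right at the start; it rides along under the cover. Origin at its underside
- bell_pocket (a point): floor centre of the tray pocket that holds the bell; turns with the tray
- lever1: bystander: blue plastic tire lever lying flat, 130 x 19 x 8 mm, origin under its middle, long side along its x
- lever2: bystander: blue plastic tire lever lying flat, 130 x 19 x 8 mm, origin under its middle, long side along its x
- lever3: bystander: blue plastic tire lever lying flat, 130 x 19 x 8 mm, origin under its middle, long side along its x
- hexset: bystander: steel fold-out hex key set, 92 x 32 x 20 mm, origin under its centre, long side along its x
- cage: bystander: aluminium bottle cage lying on its strap, about 150 x 80 x 80 mm, origin under its centre, long side along its x
- partsbox: bystander: small grey plastic parts box with a clip-on lid, 90 x 130 x 52 mm, origin under its centre

How it is judged (in metres and radians):
On the way, in this order (a step that is already met when the one before it is completed fails the run):
1. the tray stands still one click on, all three tins in the open in their pockets (value of joint tray between 0.967198 and 1.1272 rad and velocity of joint tray between -0.05 and 0.05 rad/s and ((horizontal distance between tin_a_mid and slot_left below 0.015 m and height (world z) of tin_a_mid below 0.066 m and angle between tin_a_mid's own z axis and vertical below 0.1 rad) or (horizontal distance between tin_b_mid and slot_left below 0.015 m and height (world z) of tin_b_mid below 0.066 m and angle between tin_b_mid's own z axis and vertical below 0.1 rad) or (horizontal distance between tin_c_mid and slot_left below 0.015 m and height (world z) of tin_c_mid below 0.066 m and angle between tin_c_mid's own z axis and vertical below 0.1 rad)) and ((horizontal distance between tin_a_mid and slot_middle below 0.015 m and height (world z) of tin_a_mid below 0.066 m and angle between tin_a_mid's own z axis and vertical below 0.1 rad) or (horizontal distance between tin_b_mid and slot_middle below 0.015 m and height (world z) of tin_b_mid below 0.066 m and angle between tin_b_mid's own z axis and vertical below 0.1 rad) or (horizontal distance between tin_c_mid and slot_middle below 0.015 m and height (world z) of tin_c_mid below 0.066 m and angle between tin_c_mid's own z axis and vertical below 0.1 rad)) and ((horizontal distance between tin_a_mid and slot_right below 0.015 m and height (world z) of tin_a_mid below 0.066 m and angle between tin_a_mid's own z axis and vertical below 0.1 rad) or (horizontal distance between tin_b_mid and slot_right below 0.015 m and height (world z) of tin_b_mid below 0.066 m and angle between tin_b_mid's own z axis and vertical below 0.1 rad) or (horizontal distance between tin_c_mid and slot_right below 0.015 m and height (world z) of tin_c_mid below 0.066 m and angle between tin_c_mid's own z axis and vertical below 0.1 rad))), for 0.3 s.
2. the left tin is held at least 20 mm up, the other two standing in their pockets (((height (world z) of tin_a_mid above 0.081 m and contact force between the fingers and tin_a above 0.5 N) or (height (world z) of tin_b_mid above 0.081 m and contact force between the fingers and tin_b above 0.5 N) or (height (world z) of tin_c_mid above 0.081 m and contact force between the fingers and tin_c above 0.5 N)) and ((horizontal distance between tin_a_mid and slot_middle below 0.015 m and height (world z) of tin_a_mid below 0.066 m and angle between tin_a_mid's own z axis and vertical below 0.1 rad) or (horizontal distance between tin_b_mid and slot_middle below 0.015 m and height (world z) of tin_b_mid below 0.066 m and angle between tin_b_mid's own z axis and vertical below 0.1 rad) or (horizontal distance between tin_c_mid and slot_middle below 0.015 m and height (world z) of tin_c_mid below 0.066 m and angle between tin_c_mid's own z axis and vertical below 0.1 rad)) and ((horizontal distance between tin_a_mid and slot_right below 0.015 m and height (world z) of tin_a_mid below 0.066 m and angle between tin_a_mid's own z axis and vertical below 0.1 rad) or (horizontal distance between tin_b_mid and slot_right below 0.015 m and height (world z) of tin_b_mid below 0.066 m and angle between tin_b_mid's own z axis and vertical below 0.1 rad) or (horizontal distance between tin_c_mid and slot_right below 0.015 m and height (world z) of tin_c_mid below 0.066 m and angle between tin_c_mid's own z axis and vertical below 0.1 rad))), for 0.2 s.
3. the middle tin is held at least 20 mm up, the other two standing in their pockets (((height (world z) of tin_a_mid above 0.081 m and contact force between the fingers and tin_a above 0.5 N) or (height (world z) of tin_b_mid above 0.081 m and contact force between the fingers and tin_b above 0.5 N) or (height (world z) of tin_c_mid above 0.081 m and contact force between the fingers and tin_c above 0.5 N)) and ((horizontal distance between tin_a_mid and slot_left below 0.015 m and height (world z) of tin_a_mid below 0.066 m and angle between tin_a_mid's own z axis and vertical below 0.1 rad) or (horizontal distance between tin_b_mid and slot_left below 0.015 m and height (world z) of tin_b_mid below 0.066 m and angle between tin_b_mid's own z axis and vertical below 0.1 rad) or (horizontal distance between tin_c_mid and slot_left below 0.015 m and height (world z) of tin_c_mid below 0.066 m and angle between tin_c_mid's own z axis and vertical below 0.1 rad)) and ((horizontal distance between tin_a_mid and slot_right below 0.015 m and height (world z) of tin_a_mid below 0.066 m and angle between tin_a_mid's own z axis and vertical below 0.1 rad) or (horizontal distance between tin_b_mid and slot_right below 0.015 m and height (world z) of tin_b_mid below 0.066 m and angle between tin_b_mid's own z axis and vertical below 0.1 rad) or (horizontal distance between tin_c_mid and slot_right below 0.015 m and height (world z) of tin_c_mid below 0.066 m and angle between tin_c_mid's own z axis and vertical below 0.1 rad))), for 0.2 s.
4. the right tin is held at least 20 mm up, the other two standing in their pockets (((height (world z) of tin_a_mid above 0.081 m and contact force between the fingers and tin_a above 0.5 N) or (height (world z) of tin_b_mid above 0.081 m and contact force between the fingers and tin_b above 0.5 N) or (height (world z) of tin_c_mid above 0.081 m and contact force between the fingers and tin_c above 0.5 N)) and ((horizontal distance between tin_a_mid and slot_left below 0.015 m and height (world z) of tin_a_mid below 0.066 m and angle between tin_a_mid's own z axis and vertical below 0.1 rad) or (horizontal distance between tin_b_mid and slot_left below 0.015 m and height (world z) of tin_b_mid below 0.066 m and angle between tin_b_mid's own z axis and vertical below 0.1 rad) or (horizontal distance between tin_c_mid and slot_left below 0.015 m and height (world z) of tin_c_mid below 0.066 m and angle between tin_c_mid's own z axis and vertical below 0.1 rad)) and ((horizontal distance between tin_a_mid and slot_middle below 0.015 m and height (world z) of tin_a_mid below 0.066 m and angle between tin_a_mid's own z axis and vertical below 0.1 rad) or (horizontal distance between tin_b_mid and slot_middle below 0.015 m and height (world z) of tin_b_mid below 0.066 m and angle between tin_b_mid's own z axis and vertical below 0.1 rad) or (horizontal distance between tin_c_mid and slot_middle below 0.015 m and height (world z) of tin_c_mid below 0.066 m and angle between tin_c_mid's own z axis and vertical below 0.1 rad))), for 0.2 s.
At the end, for the whole second after the job is handed in: The heaviest tin is in the fingers only, its centre at least 90 mm above where it stood, tilted under 20 degrees, still (under 40 mm/s); the other two stand upright in open front pockets (within 15 mm of a pocket's centre, raised under 5 mm); the tray within 0.08 rad of one click (((height (world z) of tin_a_mid above 0.151 m and angle between tin_a_mid's own z axis and vertical below 0.35 rad and linear speed of tin_a below 0.04 m/s and contact force between the fingers and tin_a above 1 N and contact force between tin_a and organiser below 0.1 N and ((horizontal distance between tin_b_mid and slot_left below 0.015 m and height (world z) of tin_b_mid below 0.066 m and angle between tin_b_mid's own z axis and vertical below 0.1 rad) or (horizontal distance between tin_b_mid and slot_middle below 0.015 m and height (world z) of tin_b_mid below 0.066 m and angle between tin_b_mid's own z axis and vertical below 0.1 rad) or (horizontal distance between tin_b_mid and slot_right below 0.015 m and height (world z) of tin_b_mid below 0.066 m and angle between tin_b_mid's own z axis and vertical below 0.1 rad)) and contact force between each of tin_b, tin_c and organiser below 3.6 N and ((horizontal distance between tin_c_mid and slot_left below 0.015 m and height (world z) of tin_c_mid below 0.066 m and angle between tin_c_mid's own z axis and vertical below 0.1 rad) or (horizontal distance between tin_c_mid and slot_middle below 0.015 m and height (world z) of tin_c_mid below 0.066 m and angle between tin_c_mid's own z axis and vertical below 0.1 rad) or (horizontal distance between tin_c_mid and slot_right below 0.015 m and height (world z) of tin_c_mid below 0.066 m and angle between tin_c_mid's own z axis and vertical below 0.1 rad))) or (height (world z) of tin_b_mid above 0.151 m and angle between tin_b_mid's own z axis and vertical below 0.35 rad and linear speed of tin_b below 0.04 m/s and contact force between the fingers and tin_b above 1 N and contact force between tin_b and organiser below 0.1 N and ((horizontal distance between tin_a_mid and slot_left below 0.015 m and height (world z) of tin_a_mid below 0.066 m and angle between tin_a_mid's own z axis and vertical below 0.1 rad) or (horizontal distance between tin_a_mid and slot_middle below 0.015 m and height (world z) of tin_a_mid below 0.066 m and angle between tin_a_mid's own z axis and vertical below 0.1 rad) or (horizontal distance between tin_a_mid and slot_right below 0.015 m and height (world z) of tin_a_mid below 0.066 m and angle between tin_a_mid's own z axis and vertical below 0.1 rad)) and contact force between each of tin_a, tin_c and organiser below 3.6 N and ((horizontal distance between tin_c_mid and slot_left below 0.015 m and height (world z) of tin_c_mid below 0.066 m and angle between tin_c_mid's own z axis and vertical below 0.1 rad) or (horizontal distance between tin_c_mid and slot_middle below 0.015 m and height (world z) of tin_c_mid below 0.066 m and angle between tin_c_mid's own z axis and vertical below 0.1 rad) or (horizontal distance between tin_c_mid and slot_right below 0.015 m and height (world z) of tin_c_mid below 0.066 m and angle between tin_c_mid's own z axis and vertical below 0.1 rad))) or (height (world z) of tin_c_mid above 0.151 m and angle between tin_c_mid's own z axis and vertical below 0.35 rad and linear speed of tin_c below 0.04 m/s and contact force between the fingers and tin_c above 1 N and contact force between tin_c and organiser below 0.1 N and ((horizontal distance between tin_a_mid and slot_left below 0.015 m and height (world z) of tin_a_mid below 0.066 m and angle between tin_a_mid's own z axis and vertical below 0.1 rad) or (horizontal distance between tin_a_mid and slot_middle below 0.015 m and height (world z) of tin_a_mid below 0.066 m and angle between tin_a_mid's own z axis and vertical below 0.1 rad) or (horizontal distance between tin_a_mid and slot_right below 0.015 m and height (world z) of tin_a_mid below 0.066 m and angle between tin_a_mid's own z axis and vertical below 0.1 rad)) and contact force between each of tin_a, tin_b and organiser below 3.6 N and ((horizontal distance between tin_b_mid and slot_left below 0.015 m and height (world z) of tin_b_mid below 0.066 m and angle between tin_b_mid's own z axis and vertical below 0.1 rad) or (horizontal distance between tin_b_mid and slot_middle below 0.015 m and height (world z) of tin_b_mid below 0.066 m and angle between tin_b_mid's own z axis and vertical below 0.1 rad) or (horizontal distance between tin_b_mid and slot_right below 0.015 m and height (world z) of tin_b_mid below 0.066 m and angle between tin_b_mid's own z axis and vertical below 0.1 rad)))) and value of joint tray between 0.967198 and 1.1272 rad); the arm keeps its last pose, push and grip.
It fails at once if a bystander on the bench is moved by more than 40 mm (distance of any of lever1, lever2, lever3, hexset, cage, partsbox from where it was at the start of the episode above 0.04 m).
It fails at once if the bell leaves its pocket in the tray (distance between bell and bell_pocket above 0.03 m).
It fails at once if a tin is tipped over (more than 40 degrees) (angle between any of tin_a_mid, tin_b_mid, tin_c_mid's own z axis and vertical above 0.7 rad).
It also fails if it takes over 72 s, if anything falls off the work surface, if the arm or the gripper's body presses on something with over 40 N, if the wrist force passes 120 N, or if a joint passes its speed limit or range.

## Working session

There is one attempt and no reset: what is moved stays moved. The work goes in short steps, Python scripts to look and compute and a tool call to move; the robot and the scene stay as the last step left them, time stands still between calls to the robot, and variables do not carry over. Pictures are saved under pics/ and viewed, at most 10 in all, crops included, and the job is handed in when it is done.

Besides the shell and the picture viewer there is one more tool, called after "Request:" as a command line: name --argument value ..., lists and objects as JSON in quotes. drive_tool: Moves the arm, as the interface text tells. Its arguments: {"type":"object","properties":{"increments":{"type":"array"},"force":{"type":"number"}},"required":["increments"]}

```bash
mkdir -p pics
cat > h.py <<'E'
import numpy as np, cv2
from workcell import bot
def world(p,m):
    v,u=np.nonzero(m&(p["depth"]>0)); d=p["depth"][v,u]; K=p["intrinsics"]
    c=np.stack([(u-K[0,2])/K[0,0]*d,(v-K[1,2])/K[1,1]*d,d])
    return (p["R"].T@(c-np.array(p["t"]).reshape(3,1))).T
def save(p,n): cv2.imwrite("pics/"+n,p["color"][:,:,::-1])
E
python3 - <<'E'
from h import *
np.set_printoptions(precision=3,suppress=True)
o=bot.get_obs(); print(o["clock"],o["eef_pos"],o["orientation"],o["force"],o["width"],bot.nose_length)
for c in("top","side"):
    p=bot.get_image(c); save(p,c+"0.png")
    print(c,-p["R"].T@np.array(p["t"]))
    for n in("organiser","tray_handle","tin_a_mid","bell","cage","partsbox","hexset","lever1"):
        for r in bot.outline_of(p,n)[:4]:
            if r["score"]<.3: continue
            w=world(p,r["mask"]); 
            if len(w)==0: continue
            t=w[w[:,2]>np.percentile(w[:,2],90)-.006]
            print(n,round(r["score"],2),np.array(r["box"]).round(),"top",np.median(t,0),"rng",np.percentile(w,2,0),np.percentile(w,98,0))
E
```

```text
0.0 [0.147 0.607 0.215] [[-0.972  0.236 -0.   ]
 [ 0.236  0.972 -0.002]
 [ 0.    -0.002 -1.   ]] [-0.847 -0.073 -0.627] 0.08526058908078168 0.022
top [ 0.347 -0.02   1.301]
organiser 0.56 [301. 186. 129. 130.] top [0.633 0.018 0.099] rng [ 0.397 -0.131  0.011] [0.71  0.182 0.104]
tray_handle 0.59 [302. 209. 114.  76.] top [0.52  0.023 0.04 ] rng [ 0.407 -0.118  0.032] [0.59  0.173 0.142]
tin_a_mid 0.84 [260. 202.  28.  22.] top [0.507 0.132 0.088] rng [0.481 0.105 0.051] [0.533 0.157 0.092]
bell 0.79 [333. 213.  22.  21.] top [ 0.486 -0.066  0.07 ] rng [ 0.461 -0.093  0.04 ] [ 0.506 -0.043  0.075]
cage 0.67 [460. 171.  20.  56.] top [ 0.647 -0.426  0.041] rng [ 0.549 -0.457 -0.002] [ 0.689 -0.39   0.063]
partsbox 0.71 [471. 255.  56.  44.] top [ 0.374 -0.441  0.054] rng [ 0.324 -0.506  0.022] [ 0.423 -0.375  0.058]
lever1 0.85 [171. 216.  47.   9.] top [0.471 0.39  0.011] rng [0.459 0.335 0.003] [0.481 0.458 0.016]
lever1 0.79 [169. 191.  42.   6.] top [0.544 0.4   0.011] rng [0.536 0.343 0.004] [0.554 0.467 0.016]
lever1 0.72 [168. 238.  50.   7.] top [0.411 0.396 0.011] rng [ 0.402
[... 638 characters left out ...]
] top [0.627 0.007 0.097] rng [ 0.392 -0.145  0.005] [0.705 0.177 0.123]
partsbox 0.68 [399. 369.  82.  62.] top [ 0.374 -0.442  0.052] rng [ 0.318 -0.504  0.001] [ 0.426 -0.377  0.055]
hexset 0.61 [264. 133.  16.  21.] top [0.632 0.369 0.018] rng [ 0.603  0.33  -0.004] [0.661 0.42  0.022]
lever1 0.76 [194. 162.  19.  20.] top [0.408 0.378 0.008] rng [0.4   0.336 0.003] [0.416 0.449 0.011]
lever1 0.74 [233. 144.  29.  22.] top [0.542 0.393 0.007] rng [0.533 0.34  0.001] [0.553 0.463 0.012]
lever1 0.62 [262. 134.  18.  24.] top [0.632 0.37  0.018] rng [ 0.603  0.33  -0.003] [0.661 0.419 0.022]
lever1 0.6 [214. 156.  26.  24.] top [0.469 0.383 0.008] rng [0.457 0.328 0.002] [0.48  0.455 0.012]
```

View pics/top0.png

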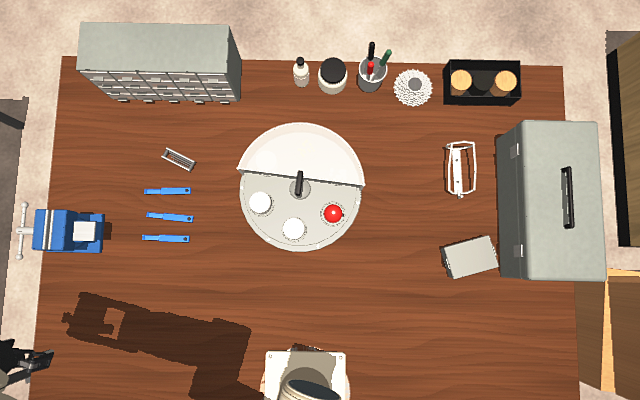

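View pics/side0.png

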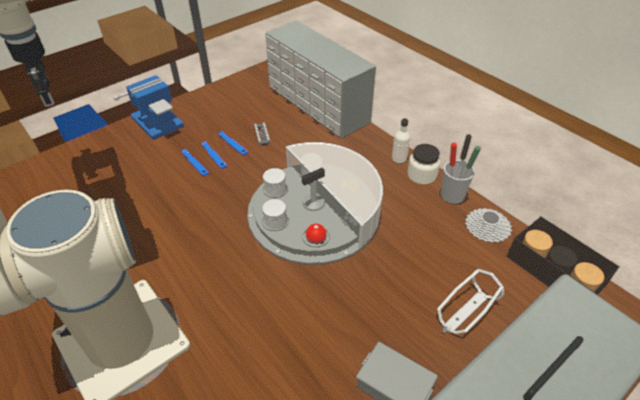

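The tins stand at pixels (260,202) and (294,229) in the top view, the bell at (333,213) and the handle at (299,185). The left area around the tray is clear. Next I'll fit the axis and yaw.

Run:
```python
from h import *
np.set_printoptions(precision=4,suppress=True)
for c in("top","side"):
    p=bot.get_image(c); w=world(p,np.ones((400,640),bool))
    r=np.hypot(w[:,0]-.552,w[:,1]-.024)
    h=w[(r<.06)&(w[:,2]>.115)&(w[:,2]<.155)]; ht=h[h[:,2]>.135]
    cv=cv2.minAreaRect(ht[:,:2].astype(np.float32)*1000)
    print(c,"handle",len(ht),ht.mean(0),cv)
    for n,q in(("L",(.506,.130)),("M",(.438,.037))):
        t=w[(np.hypot(w[:,0]-q[0],w[:,1]-q[1])<.04)&(w[:,2]>.080)&(w[:,2]<.094)]
        cc,rr=cv2.minEnclosingCircle(t[:,:2].astype(np.float32)*1000); print(n,len(t),t.mean(0),cc,rr)
o=bot.get_obs();print(o["clock"],o["force"])
```

```text
top handle 142 [0.5529 0.0264 0.1441] ((554.0078735351562, 26.632253646850586), (15.168988227844238, 63.493011474609375), 83.60416412353516)
L 355 [0.5074 0.1317 0.0878] (507.6855773925781, 131.31211853027344) 28.897705078125
M 360 [0.4393 0.0393 0.0875] (439.2451171875, 39.574790954589844) 28.927074432373047
side handle 143 [0.5503 0.0228 0.1411] ((551.6771850585938, 24.608549118041992), (17.52761459350586, 63.19721221923828), 83.69529724121094)
L 281 [0.5045 0.1278 0.0855] (504.67205810546875, 130.4190673828125) 29.856657028198242
M 339 [0.4364 0.0356 0.0857] (437.6800231933594, 36.80465316772461) 30.614391326904297
1.0 [-0.1631 -0.7068  0.0603]
```

Request:
drive_tool --increments '[20,-29,0,-7,85,20,-29,0,-7,85,20,-29,0,-7,85,20,-29,0,-7,85,20,-29,0,-7,85,20,-29,0,-7,85,20,-29,0,-7,85,20,-29,0,-7,85,20,-29,0,-7,85,20,-29,0,-7,85,20,-29,0,-7,85,20,-29,0,-7,85,20,-29,0,-7,85,20,-29,0,-7,85,20,-29,0,-7,85,20,-29,0,-7,85,20,-29,0,-7,85,20,-29,0,-7,85,20,-29,0,-7,85,20,-29,0,-7,85]' --force 60

```text
clock: 2.67
eef_pos: [0.548, 0.0257, 0.2158]
orientation: [[0.899, 0.439, 0.0], [0.439, -0.899, 0.0], [0.0, 0.0, -1.0]]
force: [0.4, 0.1, 0.6]
width: 0.0851
grasp_force: 0.0
```

Request:
drive_tool --increments '[1,0,0,-6.5,85,1,0,0,-6.5,85,1,0,0,-6.5,85,1,0,0,-6.5,85,1,-2,0,-6.7,85,0,0,0,0,85,0,0,0,0,85]'

```text
clock: 3.25
eef_pos: [0.5522, 0.0254, 0.2157]
orientation: [[0.994, -0.107, 0.0], [-0.107, -0.994, 0.0], [0.0, -0.0, -1.0]]
force: [-1.1, 0.2, -0.5]
width: 0.0846
grasp_force: 0.0
```

Request:
drive_tool --increments '[0,-1,-25,0,85,0,0,-25,0,85,0,0,-20,0,85,0,0,-10,0,85,0,0,0,0,85,0,0,0,0,8,0,0,0,0,8,0,0,0,0,8,0,0,0,0,8,0,0,0,0,8,0,0,0,0,8,0,0,0,0,8,0,0,0,0,8]' --force 60

```text
clock: 4.33
eef_pos: [0.5522, 0.0244, 0.1358]
orientation: [[0.994, -0.11, 0.0], [-0.11, -0.994, 0.0], [0.0, -0.0, -1.0]]
force: [-0.7, -0.3, 0.6]
width: 0.0082
grasp_force: 0.0
```

Run:
```python
from h import *
p=bot.get_image("side"); q=bot.get_image("top")
a=cv2.resize(p["color"][130:270,230:400],(800,600)[:1]*2 if 0 else (510,420)); b=cv2.resize(q["color"][130:260,250:350],(290,420))
cv2.imwrite("pics/c1.png",np.hstack([a,b])[:,:,::-1])
o=bot.get_obs();print(o["width"],o["grasp_force"],o["force"],o["torque"])
```

```text
0.007954616168362412 0.0 [ 1.04044945  0.68527571 -1.08800958] [0.02640732 0.07560906 0.00991572]
```

View pics/c1.png

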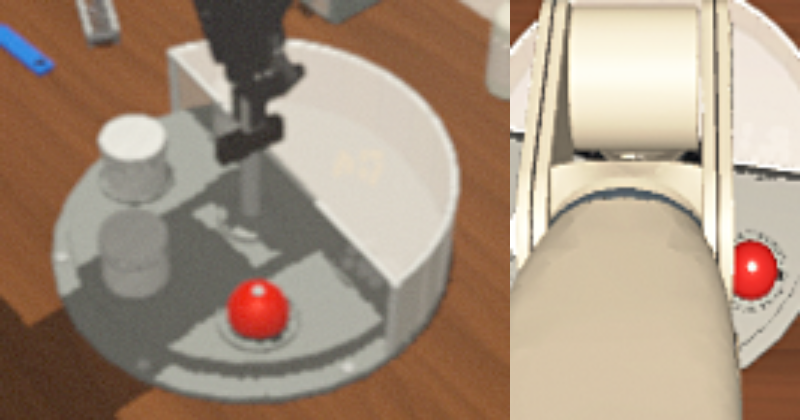

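Run:
```python
from h import *
np.set_printoptions(precision=3,suppress=True,linewidth=150)
p=bot.get_image("side"); m=np.zeros((400,640),bool); 
# original coords: x=230+px/3, y=130+py/3
for v in range(144,188,2):
    m[:]=0; m[v,300:333]=1; w=world(p,m); g=p["color"][v,300:333].max(1)[p["depth"][v,300:333]>0]
    w=w[(g<90)&(w[:,2]>.10)]
    if len(w): print(v,len(w),w.min(0),np.median(w,0),w.max(0))
print(bot.nose_length)
```

```text
144 23 [ 0.529 -0.017  0.215] [0.538 0.004 0.254] [0.55  0.058 0.264]
146 20 [ 0.53  -0.018  0.214] [0.537 0.008 0.248] [0.543 0.054 0.262]
148 20 [ 0.531 -0.015  0.206] [0.538 0.007 0.241] [0.543 0.056 0.251]
150 23 [ 0.53  -0.025  0.204] [0.541 0.002 0.237] [0.552 0.05  0.251]
152 22 [ 0.531 -0.036  0.209] [0.544 0.006 0.228] [0.557 0.032 0.251]
154 22 [ 0.531 -0.038  0.202] [0.542 0.006 0.224] [0.554 0.033 0.248]
156 21 [ 0.532 -0.038  0.189] [0.54  0.007 0.217] [0.561 0.034 0.246]
158 18 [ 0.533 -0.037  0.202] [ 0.537 -0.016  0.227] [0.549 0.018 0.241]
160 17 [ 0.533 -0.031  0.184] [ 0.537 -0.013  0.217] [0.549 0.031 0.231]
162 13 [ 0.534 -0.022  0.18 ] [ 0.537 -0.002  0.205] [0.542 0.029 0.219]
164 7 [ 0.534 -0.014  0.171] [ 0.537 -0.004  0.2  ] [0.544 0.031 0.207]
166 7 [0.539 0.007 0.165] [0.545 0.009 0.179] [0.554 0.031 0.18 ]
168 8 [0.542 0.006 0.16 ] [0.545 0.008 0.17 ] [0.555 0.029 0.174]
170 11 [0.543 0.007 0.141] [0.555 0.012 0.162] [0.577 0.021 0.166]
172 10 [0.542 0.006 0.136] [0.566 0.015 0.141] [0.578 0.02  0.164]
174 18 [0.537 0.016 0.128] [0.554 0.02  0.139] [0.579 0.031 0.144]
176 21 [0.525 0.014 0.126] [0.546 0.019 0.139] [0.574 0.032 0.145]
178 17 [0.521 0.015 0.124] [0.539 0.02  0.135] [0.562 0.027 0.145]
180 15 [0.52  0.017 0.117] [0.537 0.02  0.131] [0.559 0.026 0.139]
182 10 [0.521 0.018 0.119] [0.53  0.021 0.127] [0.542 0.028 0.133]
184 2 [0.522 0.021 0.122] [0.524 0.021 0.124] [0.526 0.022 0.125]
0.022
```

Request:
drive_tool --increments '[0,0,30,0,8,0,0,30,0,8,0,0,0,0,8,0,0,0,0,8]'

```text
clock: 4.82
eef_pos: [0.5535, 0.0244, 0.1973]
orientation: [[0.994, -0.11, 0.004], [-0.11, -0.994, 0.0], [0.004, -0.001, -1.0]]
force: [0.5, -0.1, -0.3]
width: 0.008
grasp_force: 0.0
```

Run:
```python
from h import *
np.set_printoptions(precision=3,suppress=True,linewidth=150)
p=bot.get_image("side"); w=world(p,np.ones((400,640),bool))
r=np.hypot(w[:,0]-.552,w[:,1]-.0244)
s=w[(r<.08)&(w[:,2]>.1)]
for z in np.arange(.11,.30,.008):
    k=s[(s[:,2]>=z)&(s[:,2]<z+.008)]
    if len(k): print(round(z,3),len(k),k.min(0)[:2],np.median(k,0)[:2],k.max(0)[:2])
o=bot.get_obs();print(o["eef_pos"],o["width"],o["joint_positions"])
cv2.imwrite("pics/c2.png",cv2.resize(p["color"][80:230,230:400],(680,600),interpolation=2)[:,:,::-1])
```

```text
0.11 12 [0.527 0.016] [0.549 0.018] [0.555 0.025]
0.118 46 [0.519 0.015] [0.547 0.019] [0.581 0.031]
0.126 56 [0.519 0.013] [0.547 0.019] [0.583 0.032]
0.134 93 [0.519 0.014] [0.547 0.021] [0.583 0.035]
0.142 59 [0.521 0.015] [0.552 0.023] [0.58  0.033]
0.206 4 [0.546 0.014] [0.549 0.016] [0.556 0.031]
0.214 14 [0.541 0.009] [0.543 0.019] [0.558 0.036]
0.222 31 [0.539 0.006] [0.544 0.014] [0.554 0.035]
0.23 37 [0.539 0.004] [0.544 0.013] [0.556 0.036]
0.238 33 [0.539 0.005] [0.544 0.017] [0.556 0.036]
0.246 19 [0.539 0.008] [0.544 0.03 ] [0.565 0.039]
0.254 37 [ 0.537 -0.011] [0.541 0.017] [0.558 0.057]
0.262 64 [ 0.535 -0.015] [0.542 0.014] [0.558 0.067]
0.27 40 [ 0.534 -0.021] [0.541 0.008] [0.558 0.07 ]
0.278 96 [ 0.532 -0.029] [0.543 0.01 ] [0.561 0.078]
0.286 78 [ 0.533 -0.033] [0.538 0.018] [0.557 0.081]
0.294 85 [ 0.533 -0.039] [0.54  0.007] [0.558 0.084]
[0.552 0.024 0.196] 0.008082159126621075 [  1.296  19.606 103.568   0.002  56.762  97.62 ]
```

View pics/c2.png

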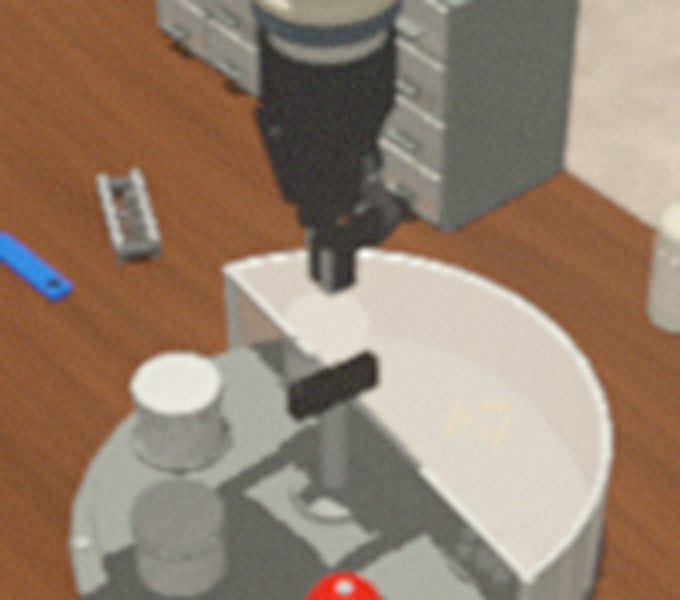

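The fingertips show at z≈0.210 while the reported TCP is 0.196, so the tool is really about 36 mm higher than reported. I'll correct for that and grasp the handle lower.

Request:
drive_tool --increments '[0,0,0,0,60,0,0,0,0,60,0,0,0,0,60,0,0,0,0,60,0,0,-25,0,60,0,0,-25,0,60,0,0,-25,0,60,0,0,-15,0,60,0,0,-7,0,60,0,0,0,0,60,0,0,0,0,8,0,0,0,0,8,0,0,0,0,8,0,0,0,0,8,0,0,0,0,8,0,0,0,0,8,0,0,0,0,8]' --force 60

```text
clock: 6.28
eef_pos: [0.5532, 0.0253, 0.0999]
orientation: [[0.994, -0.11, 0.003], [-0.11, -0.994, 0.001], [0.002, -0.002, -1.0]]
force: [-0.2, 5.6, 1.9]
width: 0.0143
grasp_force: 59.3
```

Request:
drive_tool --increments '[0,1,0,0,8,0,0,0,5,8,0,0,0,5,8,0,0,0,5,8,0,0,0,5,8,0,0,0,5,8,0,0,0,5,8,0,0,0,5,8,0,0,0,5,8,0,0,0,5,8,0,0,0,5,8,0,0,0,5,8,0,0,0,5,8,0,0,0,0,8,0,0,0,0,8,0,0,0,0,8]'

```text
clock: 7.62
eef_pos: [0.5534, 0.0247, 0.0999]
orientation: [[0.592, 0.806, 0.003], [0.806, -0.592, -0.001], [0.001, 0.003, -1.0]]
force: [0.8, -4.1, 4.9]
width: 0.0141
grasp_force: 59.7
```

Request:
drive_tool --increments '[0,0,0,0,85,0,0,0,0,85,0,0,0,0,85,0,0,0,0,85,0,0,20,0,85,0,0,30,0,85,0,0,30,0,85,0,0,10,0,85,0,0,0,0,85,0,0,0,0,85,0,0,0,0,85]'

```text
clock: 8.53
eef_pos: [0.5511, 0.0254, 0.1871]
orientation: [[0.592, 0.806, -0.002], [0.806, -0.592, -0.0], [-0.001, -0.002, -1.0]]
force: [-0.3, -0.5, -0.4]
width: 0.0852
grasp_force: 0.0
```

```bash
cat >> h.py <<'E'
def tins(cams=("top","side"),zlo=.080,zhi=.094):
    for c in cams:
        p=bot.get_image(c); w=world(p,np.ones((400,640),bool))
        for n,q in(("L",(.506,.130)),("M",(.438,.037)),("R",(.484,-.068))):
            t=w[(np.hypot(w[:,0]-q[0],w[:,1]-q[1])<.045)&(w[:,2]>zlo)&(w[:,2]<zhi)].astype(np.float32)
            if len(t)>20: cc,rr=cv2.minEnclosingCircle(t[:,:2]*1000); print(c,n,len(t),t.mean(0).round(4),np.round(cc,1),round(rr,1))
        h=w[(np.hypot(w[:,0]-.552,w[:,1]-.0245)<.045)&(w[:,2]>.133)&(w[:,2]<.148)].astype(np.float32)
        if len(h)>20: print("handle",cv2.minAreaRect(h[:,:2]*1000))
    o=bot.get_obs(); print(o["clock"],o["eef_pos"],o["force"],o["width"])
E
python3 -c "
from h import *
tins()"
```

```text
top R 303 [ 0.4849 -0.0692  0.0874] [484.9 -66.2] 28.0
side L 278 [0.5046 0.1279 0.0857] [503.9 128.8] 30.9
side M 335 [0.4365 0.036  0.0855] [439.4  37.9] 31.1
side R 371 [ 0.4823 -0.0698  0.0857] [483.7 -68.3] 30.6
handle ((550.6883544921875, 23.065345764160156), (66.21647644042969, 14.87830638885498), 53.63899612426758)
8.6333 [0.55104835 0.02538033 0.18688207] [ 0.27941508 -0.1240156  -0.09759652] 0.08466163822078221
```

Request:
drive_tool --increments '[-11.5,26,0,0,85,-11.5,26,0,0,85,-11.5,26,0,0,85,-11.5,27,0,0,85,0,0,-30,0,85,0,0,-30,0,85,0,0,-30,0,85,0,0,-30,0,85,0,0,-20,0,85,0,0,-10,0,85,0,0,0,0,85,0,0,0,0,85]'

```text
clock: 9.63
eef_pos: [0.5058, 0.1303, 0.0382]
orientation: [[0.592, 0.806, -0.002], [0.806, -0.592, -0.0], [-0.001, -0.001, -1.0]]
force: [0.7, 0.4, 0.0]
width: 0.0851
grasp_force: 0.0
```

Request:
drive_tool --increments '[0,0,0,0,48,0,0,0,0,48,0,0,0,0,48,0,0,0,0,48,0,0,0,0,48,0,0,0,0,48,0,0,0,0,48]' --force 50

```text
clock: 10.22
eef_pos: [0.5074, 0.1306, 0.0403]
orientation: [[0.592, 0.806, 0.003], [0.806, -0.592, 0.001], [0.002, 0.002, -1.0]]
force: [0.2, -1.4, 4.8]
width: 0.0545
grasp_force: 51.7
```

Request:
drive_tool --increments '[0,0,10,0,48,0,0,15,0,48,0,0,15,0,48,0,0,10,0,48,0,0,0,0,48,0,0,0,0,48,0,0,0,0,48,0,0,0,0,48,0,0,0,0,48]'

```text
clock: 10.97
eef_pos: [0.5056, 0.1302, 0.0879]
orientation: [[0.592, 0.806, -0.001], [0.806, -0.592, -0.0], [-0.001, -0.001, -1.0]]
force: [0.3, 0.1, -6.2]
width: 0.0545
grasp_force: 55.3
```

```bash
python3 -c "
from h import *
tins(('side',),.08,.17)
for i in range(4): bot.get_image('top'); print(bot.get_obs()['force'])"
```

```text
side L 777 [0.499  0.1213 0.1272] [505.3 128.8] 44.7
side M 335 [0.4367 0.0353 0.0858] [437.1  37.1] 30.0
side R 367 [ 0.4821 -0.0696  0.0857] [484.3 -67. ] 30.8
handle ((551.6227416992188, 24.33371353149414), (62.76383590698242, 14.893678665161133), 53.69581604003906)
11.0167 [0.50566612 0.13027928 0.08788619] [-0.04058586  0.43662659 -5.27919795] 0.0550147136388559
[ 0.26225404  0.18068372 -5.61065344]
[-0.22706157 -0.2144841  -6.82548438]
[ 0.37724781  0.05326254 -6.75243347]
[ 0.01602472  0.46922698 -4.6192008 ]
```

The left tin reads about 6 N, so it is probably the full one. I'll set it back and heft the others.

Request:
drive_tool --increments '[0,0,-15,0,48,0,0,-15,0,48,0,0,-10,0,48,0,0,-6,0,48,0,0,-3,0,48,0,0,0,0,48,0,0,0,0,70,0,0,0,0,85,0,0,0,0,85,0,0,0,0,85,0,0,0,0,85,0,0,30,0,85,0,0,30,0,85,0,0,30,0,85,0,0,0,0,85,0,0,0,0,85]'

```text
clock: 12.55
eef_pos: [0.5076, 0.1307, 0.1314]
orientation: [[0.592, 0.806, 0.004], [0.806, -0.592, 0.001], [0.003, 0.003, -1.0]]
force: [0.1, 0.2, -0.3]
width: 0.0851
grasp_force: 0.0
```

```bash
python3 -c "
from h import *
tins(('side',))"
```

```text
side L 279 [0.5039 0.1284 0.0853] [504.7 131.3] 30.4
side M 339 [0.4367 0.0366 0.0857] [438.1  39.1] 31.0
side R 364 [ 0.4813 -0.0687  0.0858] [482.9 -67.7] 29.3
handle ((551.2960815429688, 23.672954559326172), (64.43505859375, 14.786959648132324), 53.475807189941406)
12.6 [0.50642804 0.13043346 0.13005856] [-0.25203675 -0.42893167 -1.25827033] 0.08535908193057852
```

Request:
drive_tool --increments '[-13.6,-18.6,0,0,85,-13.6,-18.6,0,0,85,-13.6,-18.6,0,0,85,-13.6,-18.6,0,0,85,-13.6,-18.6,0,0,85,0,0,0,0,85,0,0,-30,0,85,0,0,-30,0,85,0,0,-20,0,85,0,0,-11,0,85,0,0,0,0,85,0,0,0,0,85]'

```text
clock: 13.6
eef_pos: [0.4373, 0.0375, 0.0375]
orientation: [[0.592, 0.806, -0.003], [0.806, -0.592, -0.0], [-0.002, -0.002, -1.0]]
force: [-0.4, 0.1, 0.5]
width: 0.0849
grasp_force: 0.0
```

Request:
drive_tool --increments '[0,0,0,0,48,0,0,0,0,48,0,0,0,0,48,0,0,0,0,48,0,0,0,0,48,0,0,0,0,48,0,0,0,0,48,0,0,10,0,48,0,0,15,0,48,0,0,15,0,48,0,0,10,0,48,0,0,0,0,48,0,0,0,0,48,0,0,0,0,48,0,0,0,0,48,0,0,0,0,48]'

```text
clock: 14.93
eef_pos: [0.4377, 0.0374, 0.088]
orientation: [[0.592, 0.806, -0.001], [0.806, -0.592, -0.0], [-0.001, -0.001, -1.0]]
force: [-0.3, 0.4, -0.6]
width: 0.0546
grasp_force: 53.2
```

```bash
python3 -c "
from h import *
tins(('side',),.08,.17)
for i in range(4): bot.get_image('top'); print(bot.get_obs()['force'])"
```

```text
side M 858 [0.432  0.0295 0.1286] [437.1  36.3] 44.4
side R 366 [ 0.4814 -0.0688  0.0858] [483.  -68.5] 29.7
handle ((550.9742431640625, 23.024948120117188), (62.69322967529297, 14.848045349121094), 53.61105728149414)
14.9833 [0.43771839 0.03735573 0.08800518] [ 0.18379699 -0.84790007 -1.1630612 ] 0.05464740161063837
[ 0.75159879 -0.80845019 -2.08747976]
[ 0.02728282  0.0620688  -1.24758105]
[ 0.53118971  0.24962064 -1.83450602]
[ 0.12787086  0.49990853 -0.53055767]
```

Request:
drive_tool --increments '[0,0,-15,0,48,0,0,-15,0,48,0,0,-10,0,48,0,0,-6,0,48,0,0,-3,0,48,0,0,0,0,48,0,0,0,0,70,0,0,0,0,85,0,0,0,0,85,0,0,0,0,85,0,0,0,0,85,0,0,30,0,85,0,0,30,0,85,0,0,30,0,85,0,0,0,0,85,0,0,0,0,85]'

```text
clock: 16.52
eef_pos: [0.4395, 0.0375, 0.1311]
orientation: [[0.592, 0.806, 0.004], [0.806, -0.592, 0.0], [0.003, 0.003, -1.0]]
force: [-0.7, 0.0, -0.6]
width: 0.0849
grasp_force: 0.0
```

Request:
drive_tool --increments '[9.2,-21,0,0,85,9.2,-21,0,0,85,9.2,-21,0,0,85,9.2,-21,0,0,85,9.2,-21,0,0,85,0,0,0,0,85,0,0,0,0,85]'

```text
clock: 17.1
eef_pos: [0.4835, -0.0682, 0.1282]
orientation: [[0.594, 0.804, -0.002], [0.804, -0.594, 0.0], [-0.001, -0.002, -1.0]]
force: [0.1, -0.9, -0.7]
width: 0.085
grasp_force: 0.0
```

```bash
python3 -c "
from h import *
tins()"
```

```text
top L 355 [0.5066 0.132  0.0877] [507.1 131.5] 28.8
top M 291 [0.4397 0.0446 0.0878] [438.7  41.2] 28.5
handle ((553.2557983398438, 26.34931182861328), (61.79457092285156, 15.408772468566895), 53.22694778442383)
side L 254 [0.5019 0.1301 0.0855] [503.5 131. ] 29.6
side M 338 [0.4359 0.0362 0.0855] [436.6  37.8] 31.5
side R 369 [ 0.4814 -0.069   0.0857] [482.8 -68. ] 30.2
17.2 [ 0.48292487 -0.06709004  0.12849196] [ 0.39529303  0.63262472 -0.87256418] 0.08487560415531915
```

Left and middle tins stand well. Now the right one.

Request:
drive_tool --increments '[0,0,-30,0,85,0,0,-30,0,85,0,0,-20,0,85,0,0,-11,0,85,0,0,0,0,85,0,0,0,0,48,0,0,0,0,48,0,0,0,0,48,0,0,0,0,48,0,0,0,0,48,0,0,0,0,48,0,0,0,0,48]'

```text
clock: 18.2
eef_pos: [0.4854, -0.0678, 0.0401]
orientation: [[0.592, 0.806, 0.003], [0.806, -0.592, -0.0], [0.001, 0.003, -1.0]]
force: [-0.3, -0.0, 7.8]
width: 0.0552
grasp_force: 53.1
```

Request:
drive_tool --increments '[0,0,10,0,48,0,0,15,0,48,0,0,15,0,48,0,0,10,0,48,0,0,0,0,48,0,0,0,0,48,0,0,0,0,48,0,0,0,0,48,0,0,0,0,48]'

```text
clock: 18.95
eef_pos: [0.4836, -0.0675, 0.0879]
orientation: [[0.592, 0.806, -0.001], [0.806, -0.592, 0.0], [-0.001, -0.001, -1.0]]
force: [0.6, 0.4, -1.3]
width: 0.0545
grasp_force: 53.2
```

```bash
python3 -c "
from h import *
tins(('side',),.08,.17)
for i in range(5): bot.get_image('top'); print(bot.get_obs()['force'])"
```

```text
side L 283 [0.5031 0.1277 0.0856] [504.1 129.2] 30.7
side M 335 [0.436  0.036  0.0856] [438.1  37.6] 30.5
side R 908 [ 0.4765 -0.075   0.1283] [483.4 -68.9] 44.5
19.0 [ 0.48369505 -0.06751446  0.08795596] [-0.18560965  0.21029817 -1.72884549] 0.05473708331947641
[ 0.67896571 -0.04171334 -0.79852404]
[ 0.48793303  0.78415403 -1.39849344]
[ 0.23691409  0.26304326 -1.87235137]
[-0.02983355 -0.71719071 -0.87857263]
[-0.19119063 -0.31330418 -1.34927145]
```

Request:
drive_tool --increments '[0,0,-15,0,48,0,0,-15,0,48,0,0,-10,0,48,0,0,-6,0,48,0,0,-3,0,48,0,0,0,0,48,0,0,0,0,70,0,0,0,0,85,0,0,0,0,85,0,0,0,0,85,0,0,0,0,85,0,0,30,0,85,0,0,40,0,85,0,0,40,0,85,0,0,20,0,85,0,0,0,0,85]'

```text
clock: 20.58
eef_pos: [0.4873, -0.0681, 0.1743]
orientation: [[0.592, 0.806, 0.009], [0.806, -0.592, -0.001], [0.004, 0.008, -1.0]]
force: [0.5, -0.1, 0.6]
width: 0.0851
grasp_force: 0.0
```

Request:
drive_tool --increments '[2.8,24.7,0,0,85,2.8,24.7,0,0,85,2.8,24.7,0,0,85,2.8,24.7,0,0,85,2.8,24.7,0,0,85,2.8,24.7,0,0,85,2.8,24.7,0,0,85,2.8,24.7,0,0,85,0,0,0,0,85,0,0,0,0,85]'

```text
clock: 21.42
eef_pos: [0.506, 0.1308, 0.1687]
orientation: [[0.59, 0.807, -0.001], [0.807, -0.59, -0.0], [-0.001, -0.001, -1.0]]
force: [-0.4, -0.5, 0.2]
width: 0.0846
grasp_force: 0.0
```

```bash
python3 -c "
from h import *
tins()"
```

```text
top M 361 [0.4386 0.0386 0.0876] [438.6  38.5] 28.3
top R 353 [ 0.4844 -0.066   0.0876] [484.9 -66. ] 28.9
handle ((552.9295654296875, 26.056198120117188), (62.195098876953125, 15.294928550720215), 54.590030670166016)
side L 288 [0.5023 0.1277 0.0854] [502.4 129.5] 30.6
side M 337 [0.4359 0.035  0.0856] [436.7  35.9] 30.1
side R 364 [ 0.4816 -0.0695  0.0856] [481.7 -67.6] 30.0
handle ((551.1465454101562, 23.51924705505371), (59.93468475341797, 15.136998176574707), 53.8527946472168)
21.5167 [0.50593209 0.12948325 0.16891058] [-0.01486533  0.66893242 -0.08431928] 0.08483318907203803
```

Grasp the left tin and lift it 125 mm.

Request:
drive_tool --increments '[0,0,-40,0,85,0,0,-40,0,85,0,0,-30,0,85,0,0,-15,0,85,0,0,-6,0,85,0,0,0,0,85,0,0,0,0,48,0,0,0,0,48,0,0,0,0,48,0,0,0,0,48,0,0,0,0,48,0,0,0,0,48,0,0,0,0,48]' --force 60

```text
clock: 22.6
eef_pos: [0.5077, 0.1302, 0.0404]
orientation: [[0.592, 0.806, 0.003], [0.806, -0.592, 0.001], [0.002, 0.002, -1.0]]
force: [-0.6, -0.6, 7.3]
width: 0.0546
grasp_force: 62.4
```

Request:
drive_tool --increments '[0,0,10,0,48,0,0,15,0,48,0,0,20,0,48,0,0,20,0,48,0,0,20,0,48,0,0,20,0,48,0,0,15,0,48,0,0,5,0,48,0,0,0,0,48,0,0,0,0,48,0,0,0,0,48,0,0,0,0,48,0,0,0,0,48,0,0,0,0,48,0,0,0,0,48,0,0,0,0,48]'

```text
clock: 23.93
eef_pos: [0.5065, 0.13, 0.1633]
orientation: [[0.592, 0.806, -0.001], [0.806, -0.592, -0.0], [-0.0, -0.0, -1.0]]
force: [0.1, -0.0, -5.2]
width: 0.0545
grasp_force: 65.4
```

```bash
python3 -c "
from h import *
tins()
p=bot.get_image('side'); cv2.imwrite('pics/f.png',cv2.resize(p['color'][80:260,210:410],(667,600))[:,:,::-1])
for i in range(3): bot.get_image('top'); print(bot.get_obs()['force'])"
```

```text
top M 355 [0.4384 0.0391 0.0878] [438.9  38.7] 28.6
top R 353 [ 0.484  -0.066   0.0874] [484.1 -65.7] 28.7
handle ((553.2363891601562, 26.288034439086914), (62.64619445800781, 15.325438499450684), 54.51677703857422)
side M 343 [0.4357 0.0349 0.0855] [435.9  37.4] 30.1
side R 373 [ 0.4814 -0.0694  0.0856] [481.3 -66.9] 30.5
handle ((550.8880615234375, 23.302658081054688), (63.170433044433594, 14.933552742004395), 53.87214660644531)
24.0333 [0.50658167 0.12999679 0.16350357] [ 0.33626875 -0.18275746 -5.52367189] 0.05457825405740118
[ 0.66915309 -0.09769032 -5.46836631]
[ 0.16216495  0.09293359 -6.49648499]
[ 0.42009219 -0.27572358 -4.90404604]
```

View pics/f.png

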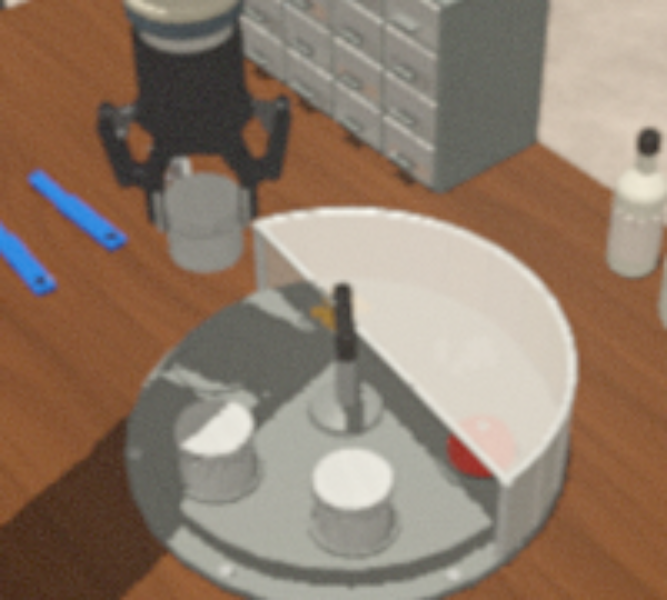

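The picture shows the heavy tin upright in the fingers at (205,220), well clear of the tray. The other two stand in their pockets at (217,450) and (352,500), and the bell is under the cover at (480,445).

```bash
python3 -c "
from workcell import bot
print(bot.close_job())"
```

```text
the job is handed in; nothing more can be done
None
```

I turned the tray one click and hefted all three tins. The left one is the heaviest, at about 6 N against about 1.3 N for each of the other two. I handed the job in holding it upright about 12 cm above its pocket, with the other two standing in theirs and the bell under the cover; the hand-in gave no verdict.

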